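# Zero the coffee grinder and set it four clicks off

### The arm

A 7-joint arm with a two-finger parallel gripper is mounted at the origin on a cart in front of the work surface, level with it; the furniture and walls round the work are solid. World frame = base frame: x ahead of the robot, y to its left, z up, the work surface at z = 0. Lengths are in m, angles in rad, forces in N, time in s.
With the tool pointing down it reaches from about 0.4 to 0.875 m from the base axis. Payload 19.3 kg.
Tool frame: the origin (TCP) lies at the very end of the fingers, on their centre line; the grasp point (between the pads) lies 19 mm behind it; z points along the fingers, y is the direction in which the jaws open and shut (so a half turn about z gives the same grasp; the last joint's range is limited). The gripper opens to 85 mm and grips with 20 to 120 N. Pads are 22 mm wide; open, the fingers measure 114 mm over their backs; the gripper's body (76 mm by 85 mm) begins 54 mm behind the grasp point. The pads swing forward as they close: fully open they stand 13 mm farther back than shut.
Start: joints at [1.064, 0.521, -0.036, 1.599, 0.021, 1.021, -0.113], TCP at [0.264, -0.566, 0.231] pointing down, gripper open.
Joint ranges: [-2.91, 2.91], [-0.3, 2.13], [-1.5, 1.42], [0.17, 2.43], [-1.26, 4.41], [0.16, 1.93], [-2.52, 2.52]. Speed limits (rad/s): [1.89, 1.89, 2.39, 2.39, 3.01, 3.01, 3.01].

### API

Orientations are given as [roll, pitch, yaw] about the fixed x, y, z axes, in that order (R = Rz(yaw) Ry(pitch) Rx(roll)).
In Python, from workcell import bot, grab_frame, calibration, workorder gives the robot as it stands.
- The arm moves only by the tool move_arm, never from a script. Its arguments are lists of equal length, an entry for each row: "jaw": the closure in counts, from 0 (fully open) to 255 (shut); "dp": the shift along the tool's x, y, z in units of 800 mm (1.0 is 800 mm), a list of three; "rotation": the turn, a rotation vector about the tool's x, y, z in units of pi rad (1.0 is pi rad), a list of three. In form: {"jaw": [jaw, ...], "dp": [[dx, dy, dz], ...], "rotation": [[rx, ry, rz], ...]}. A call has 1 to 10 rows; each row shifts and turns the commanded pose from where the row before left it, along the tool's axes as they then stand; what a row does not reach is not made up. A row lasts 1/8 s, in which the tool goes at most 62.5 mm and 10.7 degrees, less where a joint would pass 70% of its speed; a pose out of reach is approached as far as the arm can. A call with a number of a shift or a turn outside -1 to 1 is refused whole. A call with a gripper value outside its range is refused whole. The fingers move at their own pace and stop on an object; "squeeze" is the grip in N (left out, the last holds). Time passes only in rows, so rows that do not move let the fingers close. It gives the time, the measured TCP pose, the force and the opening at its end, in the units of the state.
- bot.observe(): the state, without advancing time (a new reading comes with each control period).
- grab_frame(name): name is "scene" or "top"; returns the picture (384x512x3 uint8, blue, green, red); there is no depth.
- calibration(name): a dict with "camera_matrix" (3x3 intrinsics, pixels), "dist" ([k1, k2, p1, p2, k3] as OpenCV has them; the pictures are not rectified), "T" (4x4, takes a point from camera to world coordinates). Camera axes: x right, y down, z forward; pixel columns grow to the right and rows downward; lengths in m; the calibration is good to about 2 mm. A picture is of the moment at which its call begins. calibration takes no time and is no camera call.
- workorder.job_done(): hands the job in, once; it reports no verdict.
The state is a dict: "clock": time; "qpos": joint angles; "qd": joint speeds; "joint_efforts": joint torques, N m; "position": TCP position; "tool_rot": TCP orientation; "force": force on the tool from outside, world axes, zero at the start; "moment": the same for the moment, N m; "grip_width": finger opening in m.
Only numpy, scipy, OpenCV 4.12 (cv2) and the standard library are available. Lean on these libraries where they do the work, as an engineer would, in place of code of your own. Each camera call takes 0.05 s, during which the arm holds its last target. There are 200 camera calls.

### The job

The counter's coffee grinder has been cleaned and its setting is lost. Turn the ribbed adjustment ring on top clockwise, gently, until you can feel the burrs touch (a light, steady resistance; do not force it on), then back it off four clicks. Then set the hopper back on, its spigot fully home in the feed throat and upright, without dropping it, and leave the other things on the counter where they stand.

Things in the scene. Friction and masses are not known exactly. Their poses are not given: they have to be found in the camera images.
- grinder: black coffee grinder with a 160 x 116 mm base, fixed. Its head, 92 mm in diameter, has a flat shoulder 135 mm above the counter, on which stand the adjustment ring and, inside it, the feed throat. Origin: on the counter under the common axis of head, ring and throat; z up. The motor column (92 mm wide, top at 131 mm) stands 46 to 98 mm from the axis on the +x side
- ring_top (a point): centre of the top of the ribbed aluminium adjustment ring, on its axis, 165.5 mm above the counter; turns with the ring, its -x points to the black index mark. Ring: 61 mm in diameter, 30 mm high, foot on the shoulder (fingertips must stay above that). Burrs: 0.08 N m on them is a touch, a steady 0.15 to 0.25 N m felt at the ring a sure one, over 0.4 N m bruises them
- ring (a joint): ring angle, rad, grows counter-clockwise from above (backing off), falls clockwise. 20 clicks a turn, 0.314 rad each: detents take 0.06 N m to pass and pull the free ring into a notch. Start: 1.1 to 1.7. The burrs touch unseen, anywhere from -0.65 to 0.6: there, 0.03 rad past a last notch, a resistance begins that rises 4 N m per rad. The four clicks count from that last notch
- throat (a point): centre of the mouth of the feed throat, on the same axis, 168 mm above the counter (2.5 mm above the ring): a fixed steel tube, bore 44 mm, outside 50 mm
- hopper: hopper: clear tub, 80 mm, with wooden lid (83 mm, top at 80 mm) and knob, on a black round spigot 40.6 mm in diameter, 16 mm long, end chamfered; the 60 mm flange above the spigot rests on the throat's rim when home. Stands on its spigot on the counter. Origin: centre of the spigot's end, z up; home means origin 16 mm below the throat's mouth. About 0.16 kg
- hopper_knob (a point): middle of the hopper's knob, 97 mm above its origin: the knob is a cylinder 25 mm in diameter, from 88 to 107 mm above the origin, over the lid's top at 80 mm
- spool_b: green ribbon spool on its side, 63 mm, 22 mm high, bystander; origin centre of underside
- tape_roll: roll of parcel tape, 92 mm, 48 mm high, bystander; origin centre of underside
- honey_jar: glass jar with black cap, 58 mm, 90 mm high, bystander; origin centre of underside
- tin_b: round green sweet tin, 57 mm, 60 mm high, bystander; origin centre of underside
- brush: short cleaning brush with a wooden handle lying on the counter, 150 mm long, bystander; origin at its middle
- pen: white pen lying on the counter, 145 mm, bystander; origin at its middle

How it is judged:
On the way, in this order (a step that is already met when the one before it is completed fails the run):
1. the ring is turned clockwise until the burrs touch (contact force between burr_upper and burr_lower above 3 N), for 0.2 s.
2. the ring is backed off four clicks from the touch (y of burr_setting in the frame of ring_top between -0.0025 and 0.0025 m and x of burr_setting in the frame of ring_top below 0 m), for 0.3 s.
3. the hopper stands home in the feed throat (z of hopper in the frame of throat below -0.013 m and horizontal distance between hopper and throat below 0.004 m and angle between hopper's own z axis and vertical below 0.06 rad), for 0.2 s.
At the end, for the whole second after the job is handed in: the ring rests four clicks (within 0.4 click) counter-clockwise of the burrs' touch; the hopper stands upright at rest with its spigot home in the throat (within 3 mm of its full depth, tilt under 0.06 rad) (all of step 2 and all of step 3 and linear speed of hopper below 0.02 m/s).
It fails at once if the burrs are pressed on one another hard (over 23 N at 20 mm radius, 0.45 N m) (contact force between burr_upper and burr_lower above 23 N).
It fails at once if the hopper is dropped onto the grinder (horizontal distance between hopper and throat below 0.03 m and z of hopper in the frame of throat below 0.03 m and linear speed of hopper above 0.45 m/s).
It fails at once if a bystander is knocked or shoved away (distance of any of spool_b, tape_roll, honey_jar, brush, pen, tin_b from where it was at the start of the episode above 0.03 m).
It also fails if it takes over 72 s, if anything falls off the work surface, if the arm or the gripper's body presses on something with over 40 N, if the wrist force passes 120 N, or if a joint passes its speed limit or range.

## Working session

There is one attempt and no reset: what is moved stays moved. The work goes in short steps, Python scripts to look and compute and a tool call to move; the robot and the scene stay as the last step left them, time stands still between calls to the robot, and variables do not carry over. Pictures are saved under pics/ and viewed, about 8 in all and at most 12, crops included, and the job is handed in when it is done.

Besides the shell and the picture viewer there is one more tool, called after "Emit:" as name(argument=value, ...) on one line, values as JSON. move_arm: Moves the arm, as the interface text tells. Shifts and turns lie within -1 to 1; 1 stands for 800 mm of shift or pi rad of turn. Its arguments: {"type":"object","properties":{"jaw":{"type":"array","items":{"type":"number"}},"dp":{"type":"array","items":{"type":"array","items":{"type":"number","minimum":-1,"maximum":1}}},"rotation":{"type":"array","items":{"type":"array","items":{"type":"number","minimum":-1,"maximum":1}}},"squeeze":{"type":"number"}},"required":["jaw","dp","rotation"]}

```bash
mkdir -p pics; ls
python3 - <<'E'
from workcell import bot, grab_frame, calibration
import cv2
s=bot.observe(); print({k:(v if not hasattr(v,'round') else v) for k,v in s.items()})
for n in("scene","top"):
    c=calibration(n); print(n,c)
    im=grab_frame(n); cv2.imwrite(f"pics/{n}0.png",im)
a=cv2.imread("pics/scene0.png");b=cv2.imread("pics/top0.png")
cv2.imwrite("pics/scene0b.png",cv2.resize(a,(800,600),interpolation=cv2.INTER_CUBIC))
cv2.imwrite("pics/top0b.png",cv2.resize(b,(800,600),interpolation=cv2.INTER_CUBIC))
E
```

```text
pics
{'clock': 0.0, 'qpos': array([ 1.06382142,  0.52203343, -0.03630967,  1.59998905,  0.02121227,
        1.02108193, -0.11278917]), 'qd': array([ 0.0013611 ,  0.00045423, -0.00113911, -0.00012865, -0.00026538,
       -0.00099   ,  0.00032158]), 'joint_efforts': array([ 5.80426331e-05, -9.27088094e+01,  1.97987549e+00, -3.69935882e+01,
        1.78768043e-02,  8.07895849e-03, -3.03516640e-05]), 'position': array([ 0.26420439, -0.56605146,  0.23072062]), 'tool_rot': array([-3.14047048e+00,  9.86062923e-05,  4.36766524e-01]), 'force': array([-0.70679401,  0.53680477, -0.19782381]), 'moment': array([ 0.02847992, -0.00986493, -0.03581019]), 'grip_width': 0.08508619239952879}
scene {'camera_matrix': array([[490.21516506,   0.        , 259.66133897],
       [  0.        , 490.21516506, 190.31577373],
       [  0.        ,   0.        ,   1.        ]]), 'dist': array([-0.16476751,  0.        ,  0.        ,  0.        ,  0.        ]), 'T': array([[ 0.78550546, -0.33462288,  0.52058495, -0.11641949],
       [-0.61885164, -0.42207736,  0.66247517, -1.03852817],
       [-0.00195223, -0.84254272, -0.53862599,  0.86281533],
       [ 0.        ,  0.        ,  0.        ,  1.        ]])}
top {'camera_matrix': array([[374.28903811,   0.        , 259.83454655],
       [  0.        , 374.28903811, 192.34913199],
       [  0.        ,   0.        ,   1.        ]]), 'dist': array([-0.09601407,  0.        ,  0.        ,  0.        ,  0.        ]), 'T': array([[-0.01557228, -0.98189538,  0.18878287,  0.45749451],
       [-0.99948101,  0.020611  ,  0.02475674, -0.14901138],
       [-0.02819953, -0.18829938, -0.98170674,  0.94540457],
       [ 0.        ,  0.        ,  0.        ,  1.        ]])}
```

View pics/scene0b.png

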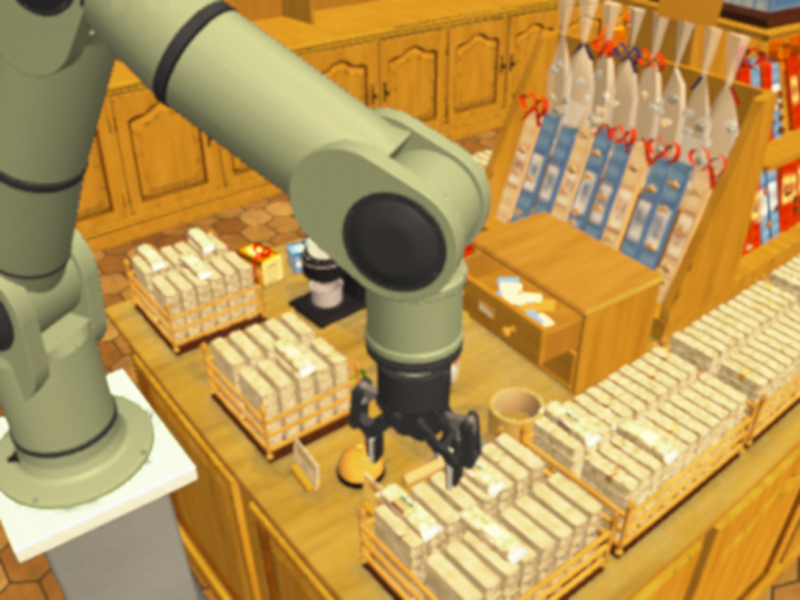

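View pics/top0b.png

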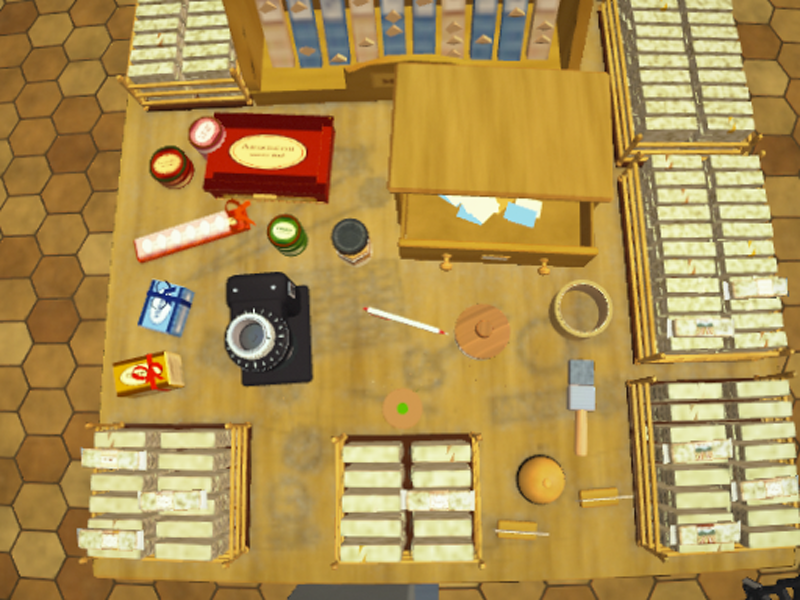

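The scene view shows the arm covering the work. The top view (800 scale) shows the grinder ring near (250,337) with its motor column up-image, and the hopper lid near (483,331). The pen, brush, tape roll and jar stand clear. I'll enlarge both.

```bash
cat > h.py <<'E'
import numpy as np, cv2
from workcell import bot, grab_frame, calibration
def world(n,uv,z):
    c=calibration(n);p=cv2.undistortPoints(np.array([[uv]],float),c["camera_matrix"],c["dist"])[0,0]
    d=c["T"][:3,:3]@[p[0],p[1],1];o=c["T"][:3,3];return o+d*(z-o[2])/d[2]
def pix(n,P):
    c=calibration(n);R=c["T"][:3,:3].T;t=-R@c["T"][:3,3]
    return cv2.projectPoints(np.array(P,float).reshape(-1,1,3),cv2.Rodrigues(R)[0],t,c["camera_matrix"],c["dist"])[0][:,0]
def circ(c,r,n=48):
    a=np.linspace(0,2*np.pi,n,endpoint=False);return np.c_[c[0]+r*np.cos(a),c[1]+r*np.sin(a),np.full(n,c[2])]
def crop(im,x,y,w,h,k):
    return cv2.resize(im[y:y+h,x:x+w],None,fx=k,fy=k,interpolation=cv2.INTER_CUBIC)
def overlay(im,n,P,x,y,k,col=(0,0,255)):
    for u in pix(n,P):
        cv2.circle(im,tuple(int(v) for v in ((u-[x,y]+.5)*k)),1,col,-1)
E
python3 - <<'E'
from h import *
im=cv2.imread("pics/top0.png")
k=7
g0=world("top",(161,216),.1655);h0=world("top",(309.5,211),.08)
print(g0,h0)
a=crop(im,135,165,57,85,k);b=crop(im,282,165,57,85,k)
overlay(a,"top",circ((g0[0],g0[1],.1655),.0305),135,165,k)
overlay(a,"top",circ((g0[0],g0[1],.168),.022),135,165,k,(0,255,0))
overlay(b,"top",circ((h0[0],h0[1],.08),.0415),282,165,k)
overlay(b,"top",circ((h0[0],h0[1],.107),.0125),282,165,k,(0,255,0))
cv2.imwrite("pics/z1.png",np.hstack([a,b]))
E
```

```text
[0.56064268 0.08183033 0.1655    ] [ 0.57726774 -0.24217139  0.08      ]
```

View pics/z1.png

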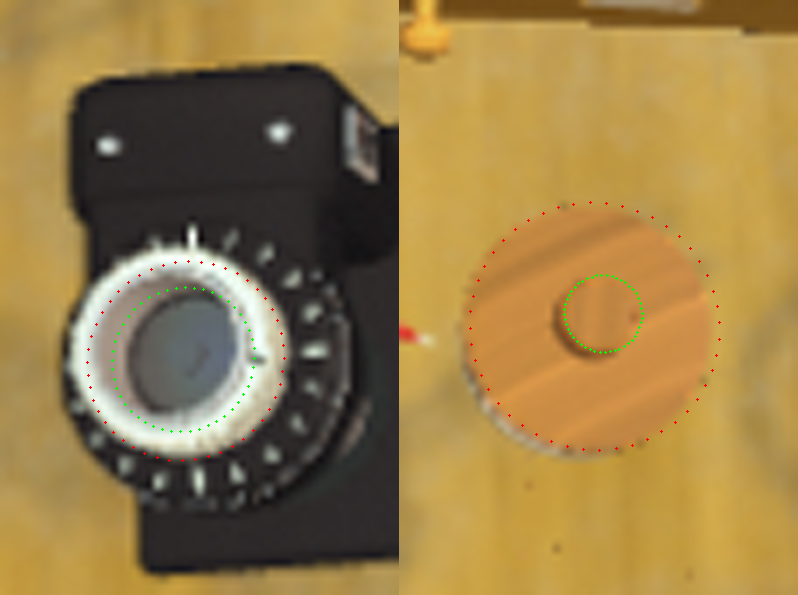

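The ring's top circle in the crop looks about 20 px left and 12 px up of my overlay; the hopper's is about 4 px left. I'll refit and check with the shoulder circle.

Run:
```python
from h import *
im=cv2.imread("pics/top0.png")
k=7
print(world("top",(135+207/7-.5,165+365/7-.5),.135))
g0=world("top",(135+167/7-.5,165+342/7-.5),.1655);h0=world("top",(282+193/7-.5,165+326/7-.5),.08)
print(g0,h0)
a=crop(im,135,165,57,85,k);b=crop(im,282,165,57,85,k)
for z,r,c in ((.1655,.0305,(0,0,255)),(.168,.022,(0,255,0)),(.1355,.0305,(255,0,255)),(.135,.046,(0,255,255))):
  overlay(a,"top",circ((g0[0],g0[1],z),r),135,165,k,c)
for z,r,c in ((.08,.0415,(0,0,255)),(.107,.0125,(0,255,0)),(.088,.0125,(255,0,0))):
  overlay(b,"top",circ((h0[0],h0[1],z),r),282,165,k,c)
cv2.imwrite("pics/z2.png",np.hstack([a,b]))
```

```text
[0.56313515 0.08388156 0.135     ]
[0.56641094 0.0877688  0.1655    ] [ 0.57712079 -0.24116709  0.08      ]
```

View pics/z2.png

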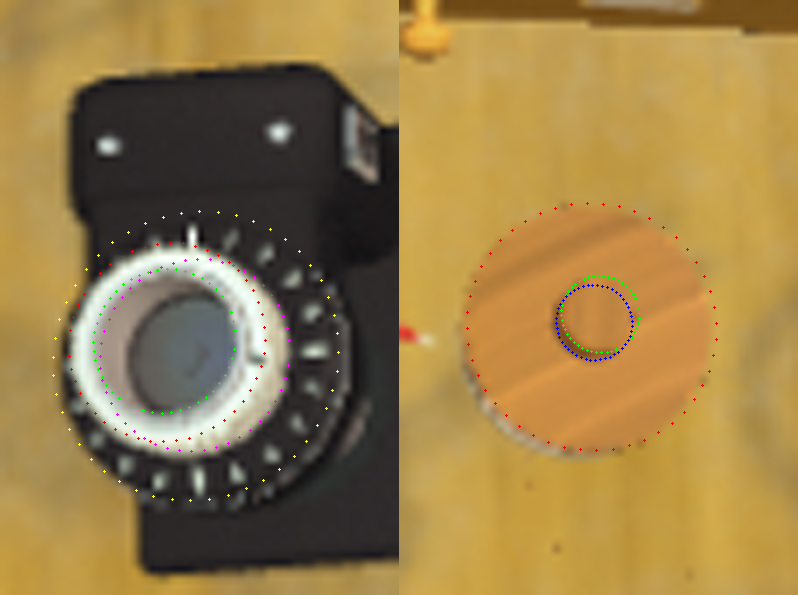

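Shoulder circle wants about (0.563,0.084), ring top about (0.565,0.086): I take the grinder axis as (0.5645,0.0855) (agree within 2–3 mm, to be refined by touch) and hopper as (0.577,−0.2415). Approaching over the counter.

Emit:
move_arm(jaw=[0, 0, 0, 0, 0, 0, 0, 0, 0, 0], dp=[[0, 0, -0.075], [0.057, -0.048, -0.01], [0.057, -0.048, 0], [0.057, -0.048, 0], [0.057, -0.048, 0], [0.057, -0.048, 0], [0.057, -0.048, 0], [0.057, -0.048, 0], [0.057, -0.048, 0], [0.057, -0.048, 0]], rotation=[[0, 0, 0], [0, 0, 0], [0, 0, 0], [0, 0, 0], [0, 0, 0], [0, 0, 0], [0, 0, 0], [0, 0, 0], [0, 0, 0], [0, 0, 0]], squeeze=25)

```text
clock: 1.35
position: [0.4905, -0.0778, 0.2993]
tool_rot: [3.142, 0.0, 0.437]
force: [1.4, -1.3, 0.1]
grip_width: 0.0851
```

```bash
cat > st.py <<'E'
from h import *
from scipy.spatial.transform import Rotation as Ro
import sys
s=bot.observe();R=Ro.from_euler('xyz',s["tool_rot"])
r=lambda v:np.round(v,4)
print(round(s["clock"],2),"p",r(s["position"]),"rpy",r(s["tool_rot"]),"q",r(s["qpos"]),"\nF_tool",r(R.inv().apply(s["force"])),"M_tool",r(R.inv().apply(s["moment"])),"w",round(s["grip_width"],4))
if len(sys.argv)>3:
    t=np.array([float(v) for v in sys.argv[1:4]])
    print("tool shift mm",np.round(1e3*R.inv().apply(t-s["position"]),2),"units",r(R.inv().apply(t-s["position"])/.8))
E
python3 st.py .5645 .0855 .26
```

```text
1.35 p [ 0.4905 -0.0778  0.2993] rpy [3.1415 0.     0.4366] q [ 0.2898  0.2551 -0.3076  1.8319  0.0874  1.0677 -1.1849] 
F_tool [ 0.7404  1.7509 -0.1209] M_tool [-0.0988 -0.0134  0.0327] w 0.0851
tool shift mm [ 136.12 -116.65   39.29] units [ 0.1701 -0.1458  0.0491]
```

Emit:
move_arm(jaw=[0, 0, 0, 0, 0, 0, 0, 0, 0, 0], dp=[[0.057, -0.0486, 0], [0.057, -0.0486, 0], [0.056, -0.0486, 0.049], [0, 0, 0], [0, 0, 0], [0, 0, 0], [0, 0, 0], [0, 0, 0], [0, 0, 0], [0, 0, 0]], rotation=[[0, 0, 0], [0, 0, 0], [0, 0, 0], [0, 0, -0.058], [0, 0, -0.058], [0, 0, -0.058], [0, 0, -0.058], [0, 0, -0.058], [0, 0, -0.058], [0, 0, -0.058]])

```text
clock: 2.6
position: [0.5609, 0.077, 0.2646]
tool_rot: [-3.141, -0.0, 1.718]
force: [0.2, 1.0, 0.2]
grip_width: 0.0855
```

Emit:
move_arm(jaw=[0, 0, 0, 0, 0, 0, 0, 0], dp=[[0, 0, 0], [0, 0, 0], [0, 0, 0], [0, 0, 0], [0, 0, 0], [0, 0, 0], [0, 0, 0], [0, 0, 0]], rotation=[[0, 0, -0.058], [0, 0, -0.058], [0, 0, -0.058], [0, 0, -0.058], [0, 0, -0.058], [0, 0, -0.058], [0, 0, -0.058], [0, 0, 0]])

```text
clock: 3.6
position: [0.5609, 0.0769, 0.2645]
tool_rot: [3.141, -0.001, 2.987]
force: [0.2, -0.1, -0.6]
grip_width: 0.0854
```

```bash
python3 st.py .5645 .0855 .143
```

```text
3.6 p [0.5609 0.0769 0.2645] rpy [ 3.1413e+00 -9.0000e-04  2.9866e+00] q [ 0.4079  0.5357 -0.937   1.6865  0.4643  1.1602  0.7625] 
F_tool [-0.2189 -0.112   0.5748] M_tool [-0.0405  0.034   0.0225] w 0.0854
tool shift mm [ -2.32   9.04 121.46] units [-0.0029  0.0113  0.1518]
```

Emit:
move_arm(jaw=[0, 0, 0, 20, 85, 85, 85, 85], dp=[[-0.0029, 0.0113, 0.05], [0, 0, 0.05], [0, 0, 0.049], [0, 0, 0], [0, 0, 0], [0, 0, 0], [0, 0, 0], [0, 0, 0]], rotation=[[0, 0, 0], [0, 0, 0], [0, 0, 0], [0, 0, 0], [0, 0, 0], [0, 0, 0], [0, 0, 0], [0, 0, 0]], squeeze=20)

```text
clock: 4.6
position: [0.5654, 0.0865, 0.1474]
tool_rot: [3.14, 0.002, 2.987]
force: [-2.2, 3.3, 9.8]
grip_width: 0.0603
```

```bash
python3 st.py .5645 .0855 .143
python3 - <<'E'
from h import *
a=grab_frame("top");b=grab_frame("scene")
cv2.imwrite("pics/g1.png",np.hstack([crop(a,120,140,100,120,4),crop(b,150,120,100,120,4)]))
E
```

```text
4.6 p [0.5654 0.0865 0.1474] rpy [3.1403e+00 2.2000e-03 2.9872e+00] q [ 0.3234  0.6735 -0.8464  1.7912  0.6084  0.9568  0.6361] 
F_tool [ 2.7054  2.9758 -9.7592] M_tool [-0.8188  0.5972  0.0069] w 0.0603
tool shift mm [ 0.77 -1.09  4.37] units [ 0.001  -0.0014  0.0055]
```

View pics/g1.png

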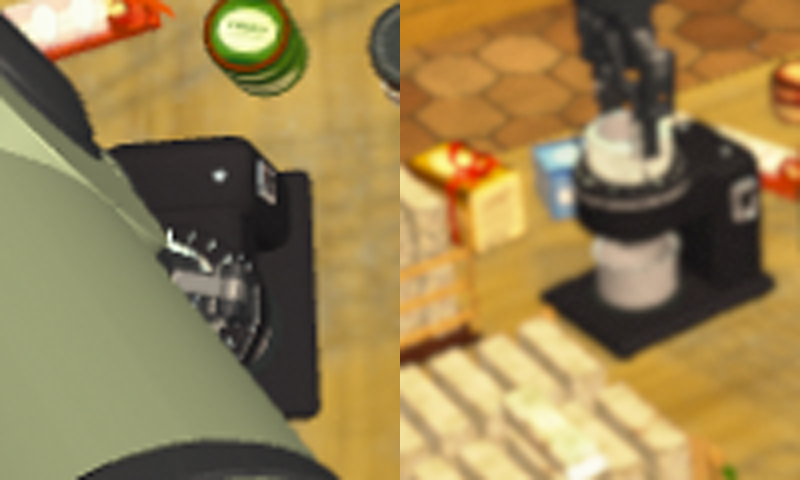

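The ring is gripped (60.3 mm; the lateral offset is about 1 mm). I relieve the small offsets and turn clockwise through the certainly free part.

Emit:
move_arm(jaw=[90, 90, 90, 90, 90, 90, 90, 90], dp=[[-0.001, 0.0014, -0.0025], [0, 0, 0], [0, 0, 0], [0, 0, 0], [0, 0, 0], [0, 0, 0], [0, 0, 0], [0, 0, 0]], rotation=[[0, 0, 0], [0, 0, 0], [0, 0, 0.02], [0, 0, 0.02], [0, 0, 0.02], [0, 0, 0.02], [0, 0, 0.02], [0, 0, 0]], squeeze=30)

```text
clock: 5.7
position: [0.5654, 0.0862, 0.1477]
tool_rot: [-3.14, -0.0, 2.673]
force: [-5.5, -2.3, -3.4]
grip_width: 0.0598
```

```bash
python3 st.py
```

```text
5.7 p [0.5654 0.0862 0.1477] rpy [-3.1404e+00 -1.0000e-04  2.6735e+00] q [ 0.2774  0.6491 -0.7721  1.7906  0.5535  0.933   0.3674] 
F_tool [ 3.9194 -4.5285  3.4208] M_tool [6.070e-01 7.763e-01 2.000e-04] w 0.0598
```

Emit:
move_arm(jaw=[90, 90, 90, 90, 90, 90, 90, 90, 90, 90], dp=[[0, 0, 0], [0, 0, 0], [0, 0, 0], [0, 0, 0], [0, 0, 0], [0, 0, 0], [0, 0, 0], [0, 0, 0], [0, 0, 0], [0, 0, 0]], rotation=[[0, 0, 0.02], [0, 0, 0.02], [0, 0, 0.02], [0, 0, 0.02], [0, 0, 0.015], [0, 0, 0.01], [0, 0, 0.01], [0, 0, 0.0055], [0, 0, 0.005], [0, 0, 0]])

```text
clock: 6.95
position: [0.5651, 0.0858, 0.1477]
tool_rot: [-3.14, 0.0, 2.28]
force: [-7.8, -5.1, -0.4]
grip_width: 0.0599
```

```bash
python3 st.py
```

```text
6.95 p [0.5651 0.0858 0.1477] rpy [-3.1395e+00  3.0000e-04  2.2803e+00] q [ 0.2179  0.6214 -0.6777  1.7939  0.4856  0.9013  0.0308] 
F_tool [ 1.2478 -9.2119  0.4376] M_tool [ 1.5881  0.3592 -0.0903] w 0.0599
```

Emit:
move_arm(jaw=[90, 90, 90, 90, 90, 90, 90, 90, 90, 90], dp=[[0, -0.0015, 0], [0, 0, 0], [0, 0, 0], [0, 0, 0], [0, 0, 0], [0, 0, 0], [0, 0, 0], [0, 0, 0], [0, 0, 0], [0, 0, 0]], rotation=[[0, 0, 0.02], [0, 0, 0.02], [0, 0, 0.015], [0, 0, 0.015], [0, 0, 0.01], [0, 0, 0.005], [0, 0, 0.005], [0, 0, 0.005], [0, 0, 0.005], [0, 0, 0]])

```text
clock: 8.2
position: [0.5646, 0.0855, 0.1477]
tool_rot: [-3.141, 0.0, 1.965]
force: [-3.6, -2.7, -2.7]
grip_width: 0.0601
```

```bash
python3 st.py
```

```text
8.2 p [0.5646 0.0855 0.1477] rpy [-3.1411e+00  4.0000e-04  1.9652e+00] q [ 0.1686  0.6012 -0.601   1.7987  0.4301  0.8758 -0.2374] 
F_tool [-1.1527 -4.373   2.7406] M_tool [ 0.9443 -0.4305 -0.0125] w 0.0601
```

Emit:
move_arm(jaw=[90, 90, 90, 90, 90, 90, 90, 90, 90, 90], dp=[[0, -0.0006, 0], [0, 0, 0], [0, 0, 0], [0, 0, 0], [0, 0, 0], [0, 0, 0], [0, 0, 0], [0, 0, 0], [0, 0, 0], [0, 0, 0]], rotation=[[0, 0, 0.02], [0, 0, 0.02], [0, 0, 0.015], [0, 0, 0.015], [0, 0, 0.01], [0, 0, 0.005], [0, 0, 0.005], [0, 0, 0.005], [0, 0, 0.005], [0, 0, 0]])

```text
clock: 9.45
position: [0.5642, 0.0854, 0.1477]
tool_rot: [-3.141, 0.0, 1.651]
force: [-3.7, -4.0, -0.8]
grip_width: 0.0597
```

```bash
python3 st.py
```

```text
9.45 p [0.5642 0.0854 0.1477] rpy [-3.1413e+00  4.0000e-04  1.6510e+00] q [ 0.1164  0.5842 -0.5232  1.8027  0.3744  0.8548 -0.5044] 
F_tool [-3.6906 -3.9728  0.7829] M_tool [ 0.6854 -0.7617 -0.0332] w 0.0597
```

Emit:
move_arm(jaw=[90, 90, 90, 90, 90, 90, 90, 90, 90, 90], dp=[[0, -0.0006, 0], [0, 0, 0], [0, 0, 0], [0, 0, 0], [0, 0, 0], [0, 0, 0], [0, 0, 0], [0, 0, 0], [0, 0, 0], [0, 0, 0]], rotation=[[0, 0, 0.02], [0, 0, 0.02], [0, 0, 0.015], [0, 0, 0.015], [0, 0, 0.01], [0, 0, 0.005], [0, 0, 0.005], [0, 0, 0.005], [0, 0, 0.005], [0, 0, 0]])

```text
clock: 10.7
position: [0.5638, 0.0854, 0.1477]
tool_rot: [3.142, 0.0, 1.337]
force: [-4.7, -5.5, -1.4]
grip_width: 0.0599
```

```bash
python3 st.py
```

```text
10.7 p [0.5638 0.0854 0.1477] rpy [3.1416e+00 4.0000e-04 1.3368e+00] q [ 0.0622  0.5698 -0.4445  1.8068  0.3184  0.8362 -0.7706] 
F_tool [-6.408  -3.3319  1.4442] M_tool [ 0.3343 -1.0372 -0.035 ] w 0.0599
```

Emit:
move_arm(jaw=[90, 90, 90, 90, 90, 90, 90, 90, 90, 90], dp=[[-0.001, -0.0005, 0], [0, 0, 0], [0, 0, 0], [0, 0, 0], [0, 0, 0], [0, 0, 0], [0, 0, 0], [0, 0, 0], [0, 0, 0], [0, 0, 0]], rotation=[[0, 0, 0.02], [0, 0, 0.02], [0, 0, 0.015], [0, 0, 0.015], [0, 0, 0.01], [0, 0, 0.005], [0, 0, 0.005], [0, 0, 0.005], [0, 0, 0.005], [0, 0, 0]])

```text
clock: 11.95
position: [0.5634, 0.0855, 0.1477]
tool_rot: [-3.142, -0.001, 1.022]
force: [0.3, 5.1, -3.8]
grip_width: 0.0599
```

```bash
python3 st.py
```

```text
11.95 p [0.5634 0.0855 0.1477] rpy [-3.1415e+00 -7.0000e-04  1.0224e+00] q [ 0.0072  0.5578 -0.3653  1.8115  0.2611  0.8193 -1.0354] 
F_tool [ 4.5104 -2.4215  3.7852] M_tool [ 0.4758  0.8998 -0.1083] w 0.0599
```

The moment is −0.11, so this may be the touch. I advance in small steps to see whether it climbs at 4 N·m/rad.

Emit:
move_arm(jaw=[90, 90, 90], dp=[[0, 0, 0], [0, 0, 0], [0, 0, 0]], rotation=[[0, 0, 0.006], [0, 0, 0], [0, 0, 0]])

```text
clock: 12.32
position: [0.5633, 0.0855, 0.1477]
tool_rot: [-3.141, -0.001, 1.004]
force: [-0.4, 5.7, -3.2]
grip_width: 0.0597
```

```bash
python3 st.py
```

```text
12.32 p [0.5633 0.0855 0.1477] rpy [-3.1415e+00 -7.0000e-04  1.0038e+00] q [ 0.0039  0.5572 -0.3607  1.8117  0.2577  0.8185 -1.051 ] 
F_tool [ 4.5941 -3.45    3.2305] M_tool [ 0.5858  0.9385 -0.1759] w 0.0597
```

Emit:
move_arm(jaw=[90, 90, 90, 90], dp=[[0, 0, 0], [0, 0, 0], [0, 0, 0], [0, 0, 0]], rotation=[[0, 0, 0.003], [0, 0, 0], [0, 0, 0], [0, 0, 0]])

```text
clock: 12.82
position: [0.5633, 0.0855, 0.1477]
tool_rot: [-3.141, -0.001, 0.994]
force: [-1.1, 4.9, -4.4]
grip_width: 0.0597
```

```bash
python3 st.py
```

```text
12.82 p [0.5633 0.0855 0.1477] rpy [-3.1415e+00 -7.0000e-04  9.9440e-01] q [ 0.0023  0.5569 -0.3583  1.8117  0.2561  0.8181 -1.0589] 
F_tool [ 3.5258 -3.5484  4.4394] M_tool [ 0.6172  0.9352 -0.0965] w 0.0597
```

The reading is noisy, so I average several over a held half second.

```bash
cat > avg.py <<'E'
from h import *
from scipy.spatial.transform import Rotation as Ro
M=[];F=[];Y=[]
for i in range(12):
    grab_frame("top");s=bot.observe();R=Ro.from_euler('xyz',s["tool_rot"]).inv()
    M.append(R.apply(s["moment"]));F.append(R.apply(s["force"]));Y.append(s["tool_rot"][2])
print("t",s["clock"],"M",np.mean(M,0).round(3),"Mz all",np.array(M)[:,2].round(3),"F",np.mean(F,0).round(2),"yaw",np.mean(Y))
E
python3 avg.py
```

```text
t 13.425 M [ 0.602  0.897 -0.148] Mz all [-0.147 -0.176 -0.098 -0.12  -0.133 -0.171 -0.149 -0.138 -0.163 -0.154
 -0.159 -0.164] F [ 4.25 -3.67  4.37] yaw 0.99443762972113
```

Emit:
move_arm(jaw=[90, 90], dp=[[0, 0, 0], [0, 0, 0]], rotation=[[0, 0, 0.006], [0, 0, 0]])

```text
clock: 13.68
position: [0.5633, 0.0855, 0.1477]
tool_rot: [-3.141, -0.001, 0.975]
force: [-0.8, 5.4, -4.2]
grip_width: 0.0599
```

```bash
python3 avg.py
```

```text
t 14.275 M [ 0.678  0.878 -0.167] Mz all [-0.154 -0.17  -0.176 -0.178 -0.17  -0.135 -0.138 -0.18  -0.167 -0.169
 -0.167 -0.201] F [ 4.34 -3.63  4.29] yaw 0.9756339750827764
```

Emit:
move_arm(jaw=[100, 100, 100, 100], dp=[[0, 0, 0], [0, 0, 0], [0, 0, 0], [0, 0, 0]], rotation=[[0, 0, 0], [0, 0, 0], [0, 0, 0.005], [0, 0, 0]], squeeze=60)

```text
clock: 14.78
position: [0.5633, 0.0855, 0.1479]
tool_rot: [-3.142, -0.001, 0.96]
force: [-2.2, 5.3, -0.4]
grip_width: 0.0592
```

```bash
python3 avg.py
```

```text
t 15.375 M [ 0.944  0.657 -0.227] Mz all [-0.263 -0.247 -0.241 -0.21  -0.279 -0.226 -0.184 -0.214 -0.169 -0.272
 -0.23  -0.185] F [ 3.1  -4.67  0.39] yaw 0.9599573242063889
```

Touch confirmed: 0.227 N·m steady, rising at about 4 N·m/rad once the grip was firm. By the torque the ring is about 0.08 rad past the last notch, so I back off 0.08 + 4×0.314 ≈ 1.337 rad (0.4256 units).

Emit:
move_arm(jaw=[100, 100, 100, 100, 100, 100, 100, 100, 100, 100], dp=[[0, 0, 0], [0, 0, 0], [0, 0, 0], [0, 0, 0], [0, 0, 0], [0, 0, 0], [0, 0, 0], [0, 0, 0], [0, 0, 0], [0, 0, 0]], rotation=[[0, 0, -0.036], [0, 0, -0.036], [0, 0, -0.036], [0, 0, -0.036], [0, 0, -0.036], [0, 0, -0.036], [0, 0, -0.036], [0, 0, -0.036], [0, 0, -0.036], [0, 0, -0.036]])

```text
clock: 16.62
position: [0.5646, 0.0854, 0.148]
tool_rot: [3.138, 0.0, 2.094]
force: [8.8, 5.2, -8.7]
grip_width: 0.0586
```

Emit:
move_arm(jaw=[100, 100, 100, 100, 100, 100], dp=[[0, 0, 0], [0, 0, 0], [0, 0, 0], [0, 0, 0], [0, 0, 0], [0, 0, 0]], rotation=[[0, 0, -0.03], [0, 0, -0.02], [0, 0, -0.0156], [0, 0, 0], [0, 0, 0], [0, 0, 0]])

```text
clock: 17.38
position: [0.5648, 0.0856, 0.148]
tool_rot: [3.138, 0.001, 2.296]
force: [9.6, 6.6, -10.0]
grip_width: 0.0588
```

```bash
python3 avg.py; python3 st.py
```

```text
t 17.975 M [-2.555 -0.372 -0.036] Mz all [-0.036 -0.027  0.    -0.023 -0.089 -0.047 -0.035 -0.037 -0.038 -0.037
 -0.019 -0.042] F [-1.25 11.5   9.23] yaw 2.296375530761799
17.98 p [0.5648 0.0856 0.148 ] rpy [3.1381e+00 8.0000e-04 2.2964e+00] q [ 0.2242  0.6198 -0.6835  1.7985  0.4886  0.8953  0.0447] 
F_tool [-0.9833 12.4137  9.8719] M_tool [-2.5404 -0.4265 -0.0421] w 0.0587
```

Emit:
move_arm(jaw=[80, 60, 30, 0, 0, 0, 0, 0], dp=[[0, 0.002, 0], [0, 0, 0], [0, 0, 0], [0, 0, 0], [0, 0, 0], [0, 0, -0.03], [0, 0, -0.06], [0, 0, -0.05]], rotation=[[0, 0, 0], [0, 0, 0], [0, 0, 0], [0, 0, 0], [0, 0, 0], [0, 0, 0], [0, 0, 0], [0, 0, 0]], squeeze=30)

```text
clock: 18.98
position: [0.5644, 0.0861, 0.2613]
tool_rot: [3.141, 0.0, 2.297]
force: [-0.0, -0.5, -0.2]
grip_width: 0.0854
```

```bash
python3 st.py .577 -.2415 .18
```

```text
18.98 p [0.5644 0.0861 0.2613] rpy [3.1413 0.     2.2971] q [ 0.2773  0.492  -0.7539  1.6843  0.3687  1.1127  0.1431] 
F_tool [-0.334  -0.3507  0.1606] M_tool [-0.0292 -0.0357 -0.0124] w 0.0854
tool shift mm [-253.32 -208.19   81.22] units [-0.3166 -0.2602  0.1015]
```

Emit:
move_arm(jaw=[0, 0, 0, 40, 80, 110, 110, 110, 110], dp=[[-0.0452, -0.0372, 0], [-0.0452, -0.0372, 0], [-0.0452, -0.0372, 0], [-0.0452, -0.0372, 0], [-0.0452, -0.0372, 0], [-0.0452, -0.0372, 0], [-0.0452, -0.0372, 0], [0, 0, 0.05], [0, 0, 0.05]], rotation=[[0, 0, 0], [0, 0, 0], [0, 0, 0], [0, 0, 0], [0, 0, 0], [0, 0, 0], [0, 0, 0], [0, 0, 0], [0, 0, 0]])

```text
clock: 20.1
position: [0.5767, -0.2423, 0.1787]
tool_rot: [3.141, 0.001, 2.296]
force: [0.7, -0.4, -0.7]
grip_width: 0.0483
```

```bash
python3 st.py .577 -.2415 .095
python3 - <<'E'
from h import *
a=grab_frame("top");b=grab_frame("scene");cv2.imwrite("pics/t2.png",a);cv2.imwrite("pics/s2.png",b)
k=7;g=crop(a,135,165,57,85,k)
for z,r,c in ((.1655,.0305,(0,0,255)),(.135,.046,(0,255,255))): overlay(g,"top",circ((.5645,.0857,z),r),135,165,k,c)
u=pix("scene",[[.577,-.2415,.1]])[0].astype(int);print(u)
x,y=u-[28,50];d=crop(b,x,y,57,85,k)
for z,r,c in ((.08,.0415,(0,0,255)),(.107,.0125,(0,255,0)),(0.088,.0125,(255,0,0))): overlay(d,"scene",circ((.577,-.2415,z),r),x,y,k,c)
cv2.imwrite("pics/z3.png",np.hstack([g,d]))
E
```

```text
20.1 p [ 0.5767 -0.2423  0.1787] rpy [3.1412e+00 6.0000e-04 2.2957e+00] q [ 0.7277  0.6514 -0.6493  1.6257  0.4459  1.0164  0.6632] 
F_tool [-0.7608  0.3174  0.657 ] M_tool [-0.0461  0.0008  0.0194] w 0.0483
tool shift mm [ 0.39  0.73 83.71] units [0.0005 0.0009 0.1046]
[279 218]
```

View pics/z3.png

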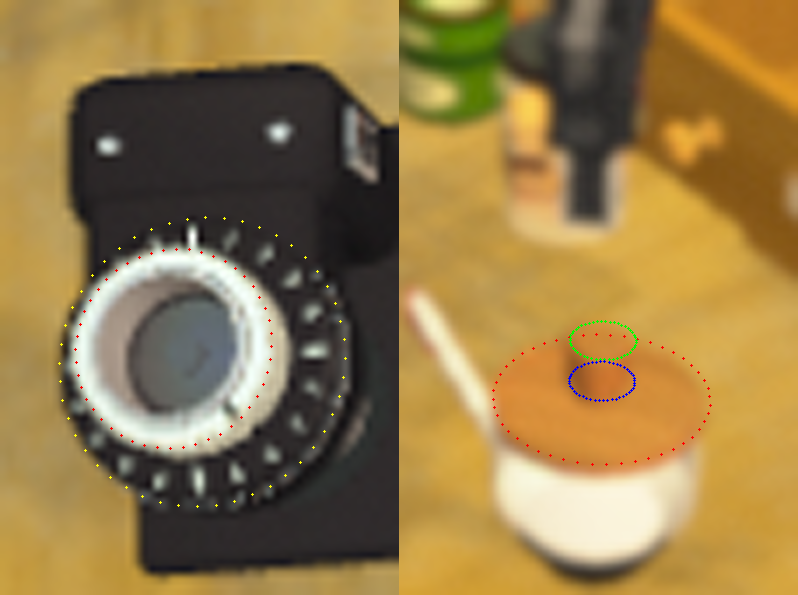

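The index mark moved from (258,358) to (230,408) about the ring centre. That is about 39° clockwise net, which matches 6 clicks in and 4 back (36°). The hopper overlay fits in the scene view too. Now I grip the knob.

Emit:
move_arm(jaw=[110, 110, 110, 160, 210, 210, 210, 210], dp=[[0.0005, 0.0009, 0.05], [0, 0, 0.05], [0, 0, 0.017], [0, 0, 0], [0, 0, 0], [0, 0, 0], [0, 0, 0], [0, 0, 0]], rotation=[[0, 0, 0], [0, 0, 0], [0, 0, 0], [0, 0, 0], [0, 0, 0], [0, 0, 0], [0, 0, 0], [0, 0, 0]], squeeze=40)

```text
clock: 21.2
position: [0.5779, -0.2412, 0.0878]
tool_rot: [3.141, 0.002, 2.297]
force: [-1.1, 0.6, 8.8]
grip_width: 0.0232
```

```bash
python3 st.py
```

```text
21.2 p [ 0.5779 -0.2412  0.0878] rpy [3.1407e+00 2.3000e-03 2.2966e+00] q [ 0.6879  0.7607 -0.5916  1.6852  0.5331  0.8596  0.5942] 
F_tool [ 1.1557 -0.3945 -8.8191] M_tool [ 0.1979  0.0956 -0.0453] w 0.0232
```

Emit:
move_arm(jaw=[210, 210, 210, 210, 210, 210, 210, 210, 210], dp=[[0, 0, -0.005], [0, 0, -0.015], [0, 0, -0.035], [0, 0, -0.05], [0, 0, -0.05], [0, 0, -0.05], [0, 0, -0.04], [0, 0, 0], [0, 0, 0]], rotation=[[0, 0, 0], [0, 0, 0], [0, 0, 0], [0, 0, 0], [0, 0, 0], [0, 0, 0], [0, 0, 0], [0, 0, 0], [0, 0, 0]])

```text
clock: 22.32
position: [0.5767, -0.2407, 0.2819]
tool_rot: [-3.141, -0.0, 2.297]
force: [0.0, 0.9, -2.6]
grip_width: 0.0236
```

```bash
python3 st.py .5645 .0857 .29
python3 - <<'E'
from h import *
b=grab_frame("scene");s=bot.observe();p=s["position"]
o=p-[0,0,.0878]
u=pix("scene",[o+[0,0,.05]])[0].astype(int)
k=7;x,y=u-[40,42];d=crop(b,x,y,80,85,k)
for z,r,c in ((.08,.0415,(0,0,255)),(0,.0203,(0,255,0)),(.016,.03,(255,0,0))): overlay(d,"scene",circ(o+[0,0,z],r),x,y,k,c)
cv2.imwrite("pics/z4.png",d);print(p)
E
```

```text
22.32 p [ 0.5767 -0.2407  0.2819] rpy [-3.1413e+00 -3.0000e-04  2.2970e+00] q [ 0.7515  0.5514 -0.693   1.5147  0.3661  1.2087  0.727 ] 
F_tool [0.6381 0.5955 2.5633] M_tool [ 0.0576 -0.0299  0.0072] w 0.0236
tool shift mm [252.14 207.66  -8.1 ] units [ 0.3152  0.2596 -0.0101]
[ 0.57655448 -0.2407028   0.28144441]
```

View pics/z4.png

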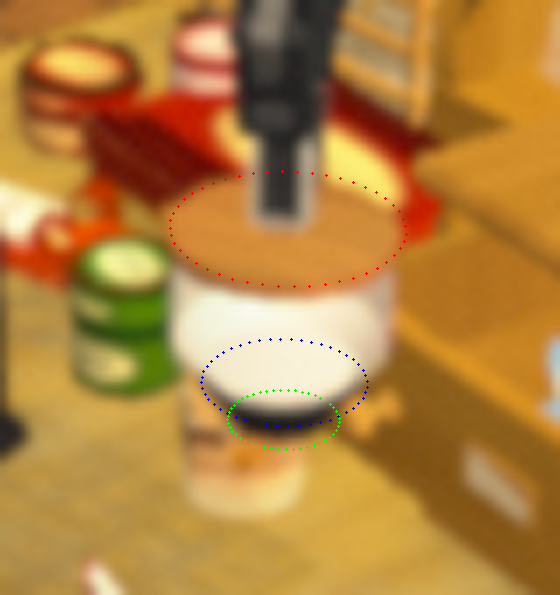

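The held hopper overlay is about 5 px (1.5 mm) off along tool x and roughly upright. Combining the grip positions at four yaws puts the ring axis at (0.5641, 0.0866). Allowing for the 1.5 mm offset, the TCP target is (0.5651, 0.0855).

```bash
python3 st.py .5651 .0855 .282|tail -1
```

```text
tool shift mm [251.51 208.05  -0.44] units [ 0.3144  0.2601 -0.0006]
```

Emit:
move_arm(jaw=[210, 210, 210, 210, 210, 210, 210, 210, 210, 210], dp=[[0.02, 0.0165, 0], [0.04, 0.0331, 0], [0.046, 0.038, 0], [0.046, 0.038, 0], [0.046, 0.038, 0], [0.046, 0.038, 0], [0.04, 0.0331, 0], [0.02, 0.0165, 0], [0.0104, 0.0089, 0], [0, 0, 0]], rotation=[[0, 0, 0], [0, 0, 0], [0, 0, 0], [0, 0, 0], [0, 0, 0], [0, 0, 0], [0, 0, 0], [0, 0, 0], [0, 0, 0], [0, 0, 0]])

```text
clock: 23.62
position: [0.5653, 0.0859, 0.2818]
tool_rot: [-3.141, -0.0, 2.298]
force: [0.4, -0.4, -1.0]
grip_width: 0.0234
```

```bash
python3 avg.py; python3 st.py .5651 .0855 .258
python3 - <<'E'
from h import *
b=grab_frame("scene");s=bot.observe();p=s["position"]
o=p-[0,0,.0878]
u=pix("scene",[o+[0,0,.03]])[0].astype(int)
k=7;x,y=u-[40,42];d=crop(b,x,y,80,85,k)
for q,z,r,c in ((o,.08,.0415,(0,0,255)),(o,0,.0203,(0,255,0)),((.5641,.0866,.0),.168,.025,(255,0,0))): overlay(d,"scene",circ(np.array(q)+[0,0,z],r),x,y,k,c)
cv2.imwrite("pics/z5.png",d)
E
```

```text
t 24.225 M [-0.002  0.006 -0.01 ] Mz all [-0.022  0.053  0.025 -0.081 -0.004  0.002 -0.026 -0.038 -0.031 -0.02
  0.038 -0.012] F [ 0.36 -0.11  1.55] yaw 2.296126804432706
24.23 p [0.5656 0.0854 0.2821] rpy [3.1415 0.     2.2968] q [ 0.2876  0.4753 -0.7667  1.6545  0.3542  1.1562  0.1575] 
F_tool [0.4902 0.2674 1.1269] M_tool [-0.0284  0.0406 -0.0122] w 0.0235
tool shift mm [ 0.47 -0.32 24.07] units [ 0.0006 -0.0004  0.0301]
```

View pics/z5.png

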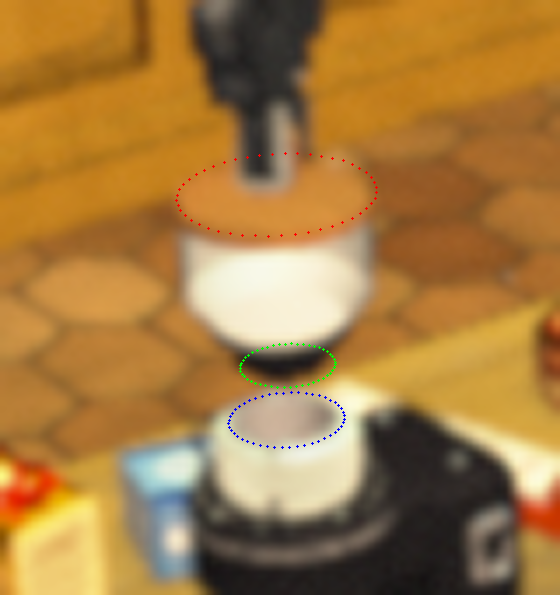

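The spigot (~282,365) hangs over the throat (~286,418), aligned within about 1 mm. I lower it.

Emit:
move_arm(jaw=[210, 210, 210, 210, 210, 210, 210, 210], dp=[[0, 0, 0.01], [0, 0, 0.01], [0, 0, 0.01], [0, 0, 0.003], [0, 0, 0.003], [0, 0, 0.003], [0, 0, 0.002], [0, 0, 0]], rotation=[[0, 0, 0], [0, 0, 0], [0, 0, 0], [0, 0, 0], [0, 0, 0], [0, 0, 0], [0, 0, 0], [0, 0, 0]])

```text
clock: 25.28
position: [0.5656, 0.0854, 0.2492]
tool_rot: [-3.142, -0.0, 2.297]
force: [-0.4, 0.7, -1.7]
grip_width: 0.0232
```

```bash
python3 st.py .5651 .0855 .238
```

```text
25.27 p [0.5656 0.0854 0.2492] rpy [-3.1416 -0.      2.2969] q [ 0.2763  0.5073 -0.7528  1.6956  0.3835  1.0922  0.1325] 
F_tool [0.7695 0.2016 1.6648] M_tool [0.0132 0.024  0.0155] w 0.0232
tool shift mm [ 0.39 -0.34 11.23] units [ 0.0005 -0.0004  0.014 ]
```

Emit:
move_arm(jaw=[210, 210, 210, 210, 210, 210, 210], dp=[[0, 0, 0.003], [0, 0, 0.003], [0, 0, 0.002], [0, 0, 0.002], [0, 0, 0.0015], [0, 0, 0.001], [0, 0, 0]], rotation=[[0, 0, 0], [0, 0, 0], [0, 0, 0], [0, 0, 0], [0, 0, 0], [0, 0, 0], [0, 0, 0]])

```text
clock: 26.15
position: [0.5657, 0.0854, 0.2398]
tool_rot: [3.141, 0.001, 2.297]
force: [-2.8, -1.0, 7.3]
grip_width: 0.0234
```

```bash
python3 st.py
```

```text
26.15 p [0.5657 0.0854 0.2398] rpy [3.1413e+00 5.0000e-04 2.2967e+00] q [ 0.2725  0.5169 -0.7482  1.7067  0.393   1.0737  0.1244] 
F_tool [ 1.0994 -2.743  -7.2984] M_tool [0.7174 0.2365 0.0165] w 0.0234
```

Contact comes at TCP z = 0.2398, exactly the predicted home height. I release and rise.

Emit:
move_arm(jaw=[180, 150, 110, 80, 80, 80, 80, 80, 80], dp=[[0, 0, 0], [0, 0, 0], [0, 0, 0], [0, 0, 0], [0, 0, -0.01], [0, 0, -0.03], [0, 0, -0.05], [0, 0, -0.05], [0, 0, 0]], rotation=[[0, 0, 0], [0, 0, 0], [0, 0, 0], [0, 0, 0], [0, 0, 0], [0, 0, 0], [0, 0, 0], [0, 0, 0], [0, 0, 0]], squeeze=20)

```text
clock: 27.28
position: [0.5665, 0.0861, 0.3545]
tool_rot: [3.138, 0.003, 2.297]
force: [-1.5, 0.3, -1.2]
grip_width: 0.0585
```

Emit:
move_arm(jaw=[80, 80, 80, 80, 80, 80], dp=[[-0.045, -0.037, 0], [-0.045, -0.037, 0], [-0.045, -0.037, 0], [-0.045, -0.037, 0], [-0.045, -0.037, 0], [0, 0, 0]], rotation=[[0, 0, 0], [0, 0, 0], [0, 0, 0], [0, 0, 0], [0, 0, 0], [0, 0, 0]])

```text
clock: 28.02
position: [0.5739, -0.1513, 0.3503]
tool_rot: [-3.14, -0.0, 2.292]
force: [-0.8, 0.9, -0.2]
grip_width: 0.0585
```

Run:
```python
from h import *
b=grab_frame("scene");a=grab_frame("top")
o=np.array([.5643,.086,.152])
out=[]
for im,n in((a,"top"),(b,"scene")):
    u=pix(n,[o+[0,0,.04]])[0].astype(int);k=6;x,y=np.maximum(u-[33,45],0);d=crop(im,x,y,66,90,k)
    for z,r,c in ((.08,.0415,(0,0,255)),(.107,.0125,(0,255,0))): overlay(d,n,circ(o+[0,0,z],r),x,y,k,c)
    out.append(d)
cv2.imwrite("pics/z6.png",np.hstack(out));print(bot.observe()["clock"])
```

```text
28.125
```

View pics/z6.png

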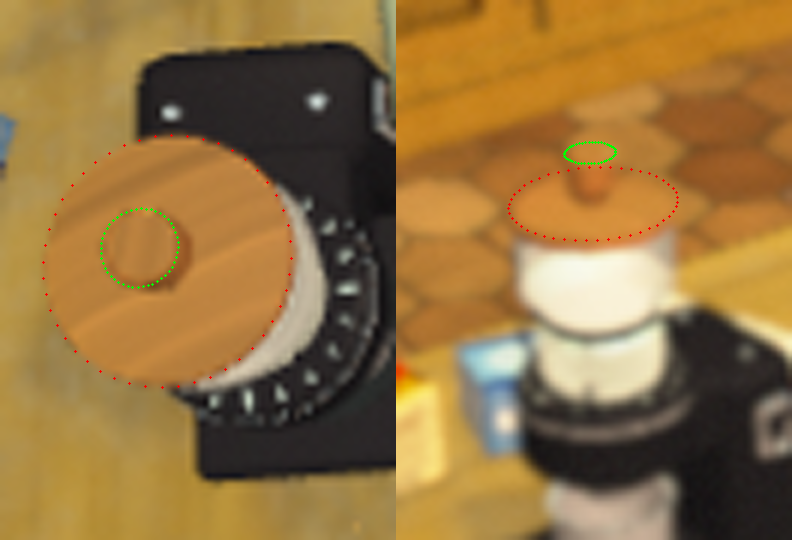

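The hopper's flange sits on the throat rim, and the lid overlay at home height fits in both views: upright and centred. Handing in.

```bash
python3 -c "
from workcell import workorder,bot
print(workorder.job_done(),bot.observe()['clock'])"
```

```text
the job is handed in; nothing more can be done
the job is handed in; nothing more can be done
```

The grinder is set and the hopper is back on. I handed the job in at about 28 s of the 72 s allowed; no verdict is reported.

- **Burr touch:** I turned the ring clockwise until it resisted at a steady 0.23 N·m, six clicks in from where it started. The grip slipped about 0.06 rad near the touch at 30 N. At 60 N the torque rose at about 4 N·m per rad, as expected of the burrs.
- **Backing off:** I turned the ring back four clicks. Before the hopper went on, a picture showed the index mark about 39° clockwise of its start. Six clicks in and four back should give 36°, so this agrees within reading error (about 0.2 click).
- **Hopper:** It went into the throat without side force and came to rest at a tool height of 0.2398 m, exactly the predicted home height. After release, the lid outline fits the home position in both camera views, upright and centred.
- **Disagreement in the pictures:** The knob and spigot end look a few mm off their computed outlines in the scene camera. The knob and lid fit in the top view, and the seating height was exact, so I put this down to the scene view.
- **Other things on the counter:** The arm's path stayed clear of them and no unexpected forces showed. I did not measure their positions again afterwards.

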